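# Set sprung tweezers to the green marks and hold

### The arm

A 6-joint arm with a two-finger parallel gripper is mounted at the origin on the work surface. World frame = base frame: x ahead of the robot, y to its left, z up, the work surface at z = 0. Lengths are in mm, angles in rad, forces in N, time in s.
With the tool pointing down it reaches from about 400 to 925 mm from the base axis. Payload 12.5 kg.
Tool frame: the origin (TCP) lies midway between the tips of the shut fingers; the grasp point (between the pads) lies 19 mm behind it (env.pinch_z is the z of the grasp point in the tool frame, in mm); z points along the fingers, y is the line along which they close (so a half turn about z gives the same grasp; the last joint's range is limited). The gripper opens to 95 mm and grips with 3 to 60 N. Pads are 20 mm wide; open, the fingers measure 119 mm over their backs; the gripper's body (75 mm by 180 mm) begins 59 mm behind the grasp point.
Start: joints at [1.153, 0.491, 1.559, -0, 1.092, -0.106], TCP at [191.716, 594.888, 214.661] pointing down, gripper open.
Joint ranges: [-3.1, 3.1], [-0.84, 2.19], [0.05, 2.79], [-1.13, 4.28], [0.06, 2.93], [-2.69, 2.69]. Speed limits (rad/s): [2.22, 2.22, 2.79, 3.14, 3.14, 3.14].

### API

Orientations are given as [roll, pitch, yaw] about the fixed x, y, z axes, in that order (R = Rz(yaw) Ry(pitch) Rx(roll)).
In Python, from cell import env, eyes gives the robot as it stands.
- The arm moves only by the shell command python3 -m inch 'ROWS'. ROWS is JSON, a list of rows, each a list of 3 entries, a list of its own where there are three numbers: the shift along the tool's x, y, z in units of 60 mm (1.0 is 60 mm), then the turn about the tool's z in units of 5 degrees (1.0 is 5 degrees), then the closure, from -1 (fully open) to 1 (shut). In form: [[[tx, ty, tz], turn, claw], ...]. A call has exactly 10 rows; each row shifts and turns the commanded pose from where the row before left it, along the tool's axes as they then stand; what a row does not reach is not made up. A row lasts 1/8 s, in which the tool goes at most 62.5 mm and 10.7 degrees, less where a joint would pass 70% of its speed; a pose out of reach is approached as far as the arm can. A call is refused whole if a number of a shift passes 1 or a number of a turn 1, either way. A call with a gripper value outside its range is refused whole. The fingers move at their own pace and stop on an object; the grip force is fixed at half the most. Time passes only in rows, so rows that do not move let the fingers close, or fill a call up. It gives the time, the measured TCP pose, the force, the opening and the grip force at its end, in the units of the state.
- env.state(): the state, without advancing time (a new reading comes with each control period).
- eyes.read_camera(name): name is "side" or "top" or "wrist"; returns a dict with "pixels" (400x640x3 uint8, red, green, blue), "fx", "fy", "cx", "cy" (pixels), "distortion" ([k1, k2, p1, p2, k3] as OpenCV has them; the pictures are not rectified), "extrinsics" (4x4, takes a point from world to camera coordinates). Camera axes: x right, y down, z forward; pixel columns grow to the right and rows downward; lengths in mm; the calibration is good to about 2 mm. A picture is of the moment at which its call begins. There is no depth.
- env.job_done(): hands the job in; it is judged then, once.
Trained networks look in a picture, given as the dict that the camera call returned (one of the last four; its "shot" number tells which), for a name from the list of things; names that differ only in an ending like _2 or _b are one class to them, and where a whole thing is asked for, a point or a joint stands for the part that bears it (a point fixed in the world has none). Each returns a list of dicts, best first, with "score" (0 to 1); they miss things now and then, are a little off and sometimes report something else, mostly with a low value. They report only what shows in the picture. A call takes as long as a camera call. They do not tell look-alikes from the thing itself.
- eyes.boxes_of(name, picture): "centre" ([row, column] in pixels, amid what is visible of it).
- eyes.cut_out(name, picture): "mask" (400x640 bool, what is visible of it) and "centre" ([row, column] in pixels, amid what is visible of it).
- eyes.spot_point(name, picture): "centre" ([row, column] in pixels: a listed point, or the origin of a listed thing).
The state is a dict: "t": time; "joints": joint angles; "qvel": joint speeds; "tau": joint torques, N m; "eef_pos": TCP position; "tcp_rot": TCP orientation; "ft_force": force on the tool from outside, world axes, zero at the start; "moment": the same for the moment, N m; "opening": opening from 0.0 (shut) to 1.0 (fully open); "grip_force": force on a finger pad.
Only numpy, scipy, OpenCV 4.12 (cv2) and the standard library are available. Lean on these libraries where they do the work, as an engineer would, in place of code of your own. Each camera call takes 0.05 s, during which the arm holds its last target. There are 200 camera calls.

### The job

Pick up the sprung tweezers by their two black grip pads, squeeze them until the red tips stand 20 mm apart like the green dots, and hold them still with one tip just above each dot of the green setting plate (about a centimetre clear, not touching it), so that a colleague can lock the gap. Finish while still holding them there at that gap: do not put them down or let go. Never pinch the tips right shut, and leave the elbow, the coupling and the plug where they are.

Things in the scene. Friction and masses are not known exactly. Their poses are not given: they have to be found in the camera images.
- tweezers: sprung steel tweezers lying flat, 160 mm long, 50 to 100 g: dark rounded back, two thin arms 14 mm tall, red tips 9 mm tall, a black grip pad outside each arm. Origin: on the underside, midway between the pads; x points along them to the tips, y to the left arm, z up. The back reaches 114 mm behind the origin, the tip ends 45 mm ahead of it at a 20 mm gap. Let go, the arms spring open
- pad_left (a point): middle of the outer face of the left black grip pad (14 mm long, 20 mm tall, point 10 mm above the underside). Tip gap against width over the two pads: 51 mm at 54 (free), 35 at 44, 20 at 34, 12 at 29, shut at 21. The squeeze takes about 5 N at first, 12 N at the 20 mm gap, where the pads are parallel
- pad_right (a point): the same point on the right grip pad
- leaf_left (a joint): left (+y) arm's hinge, in rad: 0 = sprung fully open, 0.12 (both arms) = tips 20 mm apart, 0.196 = tips shut; grows as the arm is squeezed inwards. The hinge is 85 mm behind the origin of the tweezers
- leaf_right (a joint): right (-y) arm's hinge, in rad: 0 = sprung fully open, 0.12 (both arms) = tips 20 mm apart, 0.196 = tips shut; grows as the arm is squeezed inwards. The hinge is 85 mm behind the origin of the tweezers
- tip_left (a point): end of the left red tip, on its inner face at the underside; the tip gap is the distance between this and the right one
- tip_right (a point): the same point on the right red tip
- green_plate: the green setting plate: aluminium block 70 x 70 mm, 20 mm tall, fixed to the bench, with two green dots (12 mm across) on top, centres 20 mm apart, and a green stripe along two edges. Origin: centre of its underside; the dots lie at y = +10 and -10 mm, x = 0, on top (z = 20 mm); the stripes run along x, beside the y edges. Its x points roughly away from the robot (within 0.4 rad)
- green_dot_left (a point): centre of the green dot at y = +10 mm of the green plate, on its top face
- green_dot_right (a point): centre of the green dot at y = -10 mm, on its top face
- blue_plate: the setting plate for another pipe size: same block, fixed, with blue dots 36 mm apart and blue stripes; not to be used. Origin: centre of its underside
- elbow: bystander: loose steel pipe elbow lying flat, about 70 mm across, 34 mm tall; origin under the middle of its bend
- coupling: bystander: loose steel pipe coupling standing on end, 40 mm across, 36 mm tall; origin: centre of its underside
- plug: bystander: loose brass plug, flange 38 mm across with a 22 mm stub up, 28 mm tall; origin: centre of its underside
Things that resemble listed ones, but are neither listed nor needed, are in the scene too. What is shaped like the tweezers but purple is not meant. What is shaped like the green_plate but brown is not meant.

How it is judged (in metres and radians):
On the way:
1. the tweezers are lifted clear of the bench in the fingers (height (world z) of tweezers above 0.018 m and contact force between the fingers and tweezers above 3 N), for 0.2 s.
At the end, for the whole second after the job is handed in: Tweezers held still in the fingers, tip gap 17.5 to 22.5 mm, each tip within 6 mm (from above) of a different green dot's centre, its underside 1 to 25 mm above the plate, tweezers not touching the plate; elbow, coupling and plug within 15 mm of their start (distance between tip_left and tip_right between 0.0175 and 0.0225 m and ((horizontal distance between tip_left and green_dot_left below 0.006 m and horizontal distance between tip_right and green_dot_right below 0.006 m) or (horizontal distance between tip_left and green_dot_right below 0.006 m and horizontal distance between tip_right and green_dot_left below 0.006 m)) and z of tip_left in the frame of green_plate between 0.021 and 0.045 m and z of tip_right in the frame of green_plate between 0.021 and 0.045 m and contact force between tweezers and green_plate below 0.3 N and contact force between the fingers and tweezers above 3 N and linear speed of tweezers below 0.02 m/s and velocity of joint leaf_left between -0.1 and 0.1 rad/s and velocity of joint leaf_right between -0.1 and 0.1 rad/s and distance of each of elbow, coupling, plug from where it was at the start of the episode below 0.015 m); the arm keeps its last pose, push and grip.
It fails at once if the tips are pinched shut (gap under 4 mm) (distance between tip_left and tip_right below 0.004 m).
It fails at once if the pipe elbow is disturbed (moved over 15 mm) (distance of elbow from where it was at the start of the episode above 0.015 m).
It fails at once if the coupling is disturbed (moved over 15 mm) (distance of coupling from where it was at the start of the episode above 0.015 m).
It fails at once if the brass plug is disturbed (moved over 15 mm) (distance of plug from where it was at the start of the episode above 0.015 m).
It also fails if it takes over 37 s, if anything falls off the work surface, if the arm or the gripper's body presses on something with over 40 N, if the wrist force passes 120 N, or if a joint passes its speed limit or range.

## Working session

There is one attempt and no reset: what is moved stays moved. The work goes in short steps, Python scripts to look and compute and a shell command to move; the robot and the scene stay as the last step left them, time stands still between calls to the robot, and variables do not carry over. Pictures are saved under pics/ and viewed, at most 10 in all, crops included, and the job is handed in when it is done.

```bash
ls; mkdir -p pics
cat > h.py <<'E'
import numpy as np, cv2
from cell import env, eyes
def ray(p, rc):
    K=np.array([[p['fx'],0,p['cx']],[0,p['fy'],p['cy']],[0,0,1.]])
    u=cv2.undistortPoints(np.array([[[rc[1],rc[0]]]],float),K,np.array(p['distortion'],float))[0,0]
    E=np.array(p['extrinsics']);R=E[:3,:3];t=E[:3,3]
    return -R.T@t, R.T@np.array([u[0],u[1],1])
def onz(p, rc, z):
    o,d=ray(p,rc); return o+d*(z-o[2])/d[2]
def save(p,name,crop=None,s=1):
    im=p['pixels'][:,:,::-1]
    if crop: r0,r1,c0,c1=crop; im=im[r0:r1,c0:c1]
    cv2.imwrite('pics/'+name,cv2.resize(im,None,fx=s,fy=s,interpolation=cv2.INTER_CUBIC))
E
python3 - <<'E'
from h import *
p=eyes.read_camera('top'); save(p,'top.png',s=1.25)
for n,z in [('tweezers',0),('pad_left',10),('pad_right',10),('tip_left',0),('tip_right',0),('green_plate',0),('green_dot_left',20),('green_dot_right',20),('blue_plate',0),('elbow',0),('coupling',0),('plug',0)]:
    for d in eyes.spot_point(n,p): print(n,round(d['score'],2),np.round(d['centre']),np.round(onz(p,d['centre'],z)))
s=env.state();print(s['t'],s['tcp_rot'],s['opening'],env.pinch_z)
E
```

```text
pics
tweezers 0.82 [205. 378.] [ 538. -193.    0.]
tweezers 0.53 [213. 468.] [ 512. -407.    0.]
pad_left 0.68 [205. 465.] [ 532. -399.   10.]
pad_left 0.49 [208. 367.] [ 532. -165.   10.]
pad_right 0.42 [227. 466.] [ 479. -396.   10.]
tip_left 0.66 [195. 360.] [ 563. -152.    0.]
tip_left 0.61 [201. 480.] [ 541. -441.    0.]
tip_left 0.42 [207. 378.] [ 533. -194.    0.]
tip_right 0.68 [221. 480.] [ 492. -436.    0.]
tip_right 0.61 [189. 383.] [ 575. -208.    0.]
green_plate 0.69 [132. 165.] [726. 308.   0.]
green_plate 0.66 [192. 183.] [582. 263.   0.]
green_dot_left 0.86 [192. 173.] [579. 279.  20.]
green_dot_left 0.83 [130. 158.] [726. 318.  20.]
green_dot_right 0.95 [131. 168.] [722. 293.  20.]
green_dot_right 0.67 [194. 185.] [574. 251.  20.]
blue_plate 0.65 [181. 267.] [602.  66.   0.]
elbow 0.62 [125. 263.] [737.  74.   0.]
coupling 0.6 [196. 185.] [572. 257.   0.]
plug 0.54 [264. 292.] [408.  12.   0.]
0.65 [3.14151244e+00 1.29579023e-05 2.82978859e+00] 1.0011548539913224 -18.8
```

View pics/top.png

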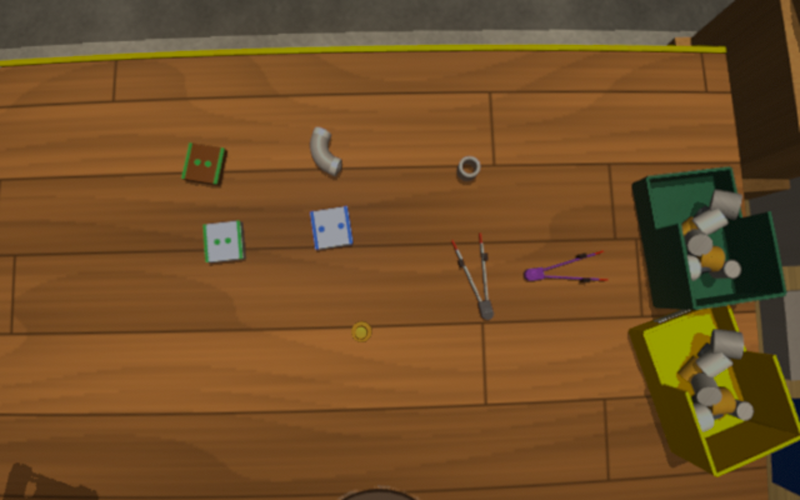

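Run:
```python
from h import *
p=eyes.read_camera('top'); 
a=p['pixels'][110:290,330:510,::-1]; b=p['pixels'][100:220,120:300,::-1]
im=np.vstack([cv2.resize(a,(500,500),interpolation=2)[:350],cv2.resize(b,(500,333),interpolation=2)])
cv2.imwrite('pics/crop.png',cv2.resize(np.hstack([cv2.resize(a,(400,400),interpolation=2),cv2.resize(b[:,:120],(400,400),interpolation=2)]),None,fx=1,fy=1))
```

```text
(no output)
```

View pics/crop.png

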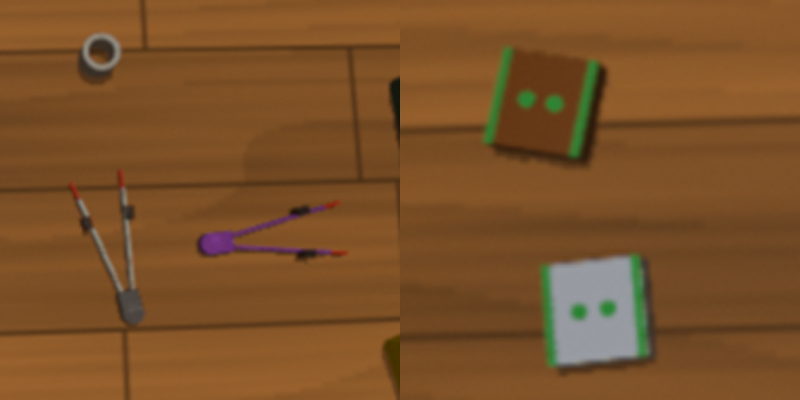

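The steel tweezers lie at about (row 205–248, col 362–390). The purple pair at (213, 468) is the look-alike, so I leave it. The aluminium plate with close green dots at (193, 179) is the green plate. The brown one at (131, 163) is the look-alike, and the blue-dot plate is at (182, 265). The enlarged crop confirms this. Next I plan the approach.

```bash
cat >> h.py <<'E'
def rows(x,y,yaw,target,n,dyaw_rows=0,sgn=-1,maxs=1.0):
    """straight n-row path to target xyz from xyz; prints tool-axis shifts; positive turn lowers yaw"""
    p=np.array(x,float) if y is None else np.array([*x,y]); T=np.array(target,float)
    for i in range(n):
        d=(T-p)/(n-i)
        c,s=np.cos(yaw),np.sin(yaw)
        t=np.round(np.array([c*d[0]+s*d[1], s*d[0]-c*d[1], -d[2]])/60,2)
        tn=sgn if i<dyaw_rows else 0
        q=t*60; p=p+[c*q[0]+s*q[1], s*q[0]-c*q[1], -q[2]]
        print(t.tolist(),tn); yaw-=np.radians(5)*tn
    print(np.round(p,1),round(yaw,3))
    return p,yaw
E
python3 - <<'E'
from h import *
p=eyes.read_camera('top')
for n,rc,z in [('padL',(211,369),15),('padR',(205.4,387.6),15),('tipL',(193,362.5),5),('tipR',(187,384),5),('back',(248,389),10),('dotL',(194,173.3),20),('dotR',(192.5,182),20)]:
    print(n,np.round(onz(p,rc,z)))
s=env.state(); pos=s['eef_pos']; yaw=s['tcp_rot'][2]
P,y=rows(pos,None,yaw,(450,150,240),10,5)
rows(P,None,y,(525,-200,200),10)
E
```

```text
padL [ 523. -169.   15.]
padR [ 535. -213.   15.]
tipL [ 567. -157.    5.]
tipR [ 579. -209.    5.]
back [ 437. -213.   10.]
dotL [574. 278.  20.]
dotR [577. 258.  20.]
[-0.64, -0.57, -0.04] -1
[-0.58, -0.63, -0.04] -1
[-0.53, -0.68, -0.04] -1
[-0.47, -0.72, -0.04] -1
[-0.4, -0.76, -0.04] -1
[-0.34, -0.79, -0.04] 0
[-0.33, -0.79, -0.05] 0
[-0.34, -0.79, -0.04] 0
[-0.33, -0.78, -0.05] 0
[-0.34, -0.79, -0.04] 0
[450.3 149.9 239.9] 3.266
[-0.05, -0.59, 0.07] 0
[-0.05, -0.59, 0.07] 0
[-0.05, -0.6, 0.07] 0
[-0.05, -0.59, 0.06] 0
[-0.05, -0.6, 0.07] 0
[-0.05, -0.59, 0.06] 0
[-0.05, -0.6, 0.07] 0
[-0.05, -0.59, 0.06] 0
[-0.06, -0.6, 0.07] 0
[-0.05, -0.59, 0.06] 0
[ 524.9 -199.9  200.3] 3.266
```

```bash
python3 -m inch '[[[-0.64,-0.57,-0.04],-1,-1],[[-0.58,-0.63,-0.04],-1,-1],[[-0.53,-0.68,-0.04],-1,-1],[[-0.47,-0.72,-0.04],-1,-1],[[-0.4,-0.76,-0.04],-1,-1],[[-0.34,-0.79,-0.04],0,-1],[[-0.33,-0.79,-0.05],0,-1],[[-0.34,-0.79,-0.04],0,-1],[[-0.33,-0.78,-0.05],0,-1],[[-0.34,-0.79,-0.04],0,-1]]' && python3 -m inch '[[[-0.05,-0.59,0.07],0,-1],[[-0.05,-0.59,0.07],0,-1],[[-0.05,-0.6,0.07],0,-1],[[-0.05,-0.59,0.06],0,-1],[[-0.05,-0.6,0.07],0,-1],[[-0.05,-0.59,0.06],0,-1],[[-0.05,-0.6,0.07],0,-1],[[-0.05,-0.59,0.06],0,-1],[[-0.06,-0.6,0.07],0,-1],[[0,0,0],-1,-1]]'
python3 - <<'E'
from h import *
s=env.state();print(s['t'],s['eef_pos'],s['tcp_rot'],s['joints'])
p=eyes.read_camera('wrist'); save(p,'w1.png',s=1.25)
for n,z in [('tweezers',0),('pad_left',10),('pad_right',10),('tip_left',0),('tip_right',0)]:
    for d in eyes.spot_point(n,p): print(n,round(d['score'],2),np.round(d['centre']),np.round(onz(p,d['centre'],z),1))
E
```

```text
t: 2.0
eef_pos: [451.0, 148.4, 240.2]
tcp_rot: [3.141, 0.001, -3.017]
ft_force: [0.8, 0.2, 0.1]
opening: 1.002
grip_force: 0.0
t: 3.25
eef_pos: [517.8, -167.3, 203.3]
tcp_rot: [3.142, -0.0, -2.93]
ft_force: [0.9, 0.6, 0.1]
opening: 1.001
grip_force: 0.0
3.25 [ 517.7643137  -167.25561657  203.31461033] [ 3.14155605e+00 -1.83712910e-04 -2.93046591e+00] [-4.33825643e-01  3.89087098e-01  1.77165111e+00 -9.76931868e-05
  9.81023264e-01 -2.21569437e+00]
tweezers 0.7 [188. 298.] [ 532.7 -187.7    0. ]
tweezers 0.7 [130. 129.] [ 505.1 -397.2    0. ]
tweezers 0.4 [186. 322.] [ 524.2 -158.6    0. ]
pad_left 0.8 [155. 127.] [ 533.  -392.9   10. ]
pad_left 0.66 [189. 321.] [ 525.8 -160.2   10. ]
pad_right 0.96 [189. 272.] [ 538.  -217.5   10. ]
pad_right 0.78 [107. 124.] [ 478.7 -398.3   10. ]
tip_left 0.67 [220. 320.] [ 568.2 -152.2    0. ]
tip_left 0.58 [153.  91.] [ 542.2 -441.9    0. ]
tip_right 0.69 [223. 279.] [ 582.5 -202.1    0. ]
tip_right 0.59 [110.  88.] [ 492.1 -446.2    0. ]
```

View pics/w1.png

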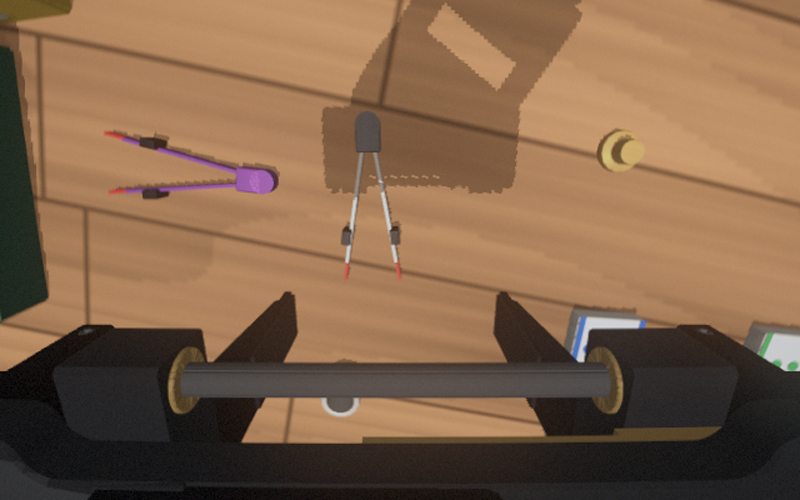

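Wrist view: the steel tweezers are centred under the hand (800-px scale): back at (368, 130), pads at (347, 236) and (395, 235), red tips at (347, 278) and (400, 278). The purple pair is well to the left, and the coupling is at (340, 400), beyond the tips.

Run:
```python
from h import *
p=eyes.read_camera('wrist')
q={}
for n,rc,z in [('L',(235,395),12),('R',(236,347),12),('tL',(277,400),4),('tR',(277,347),4),('b',(113,368),7)]:
    q[n]=onz(p,np.array(rc)/1.25,z)[:2]; print(n,np.round(q[n],1))
m=(q['L']+q['R'])/2; t=(q['tL']+q['tR'])/2
for v in (t-q['b'],m-q['b']): print(np.arctan2(v[1],v[0]), np.linalg.norm(v))
print(m, 'cam',ray(p,(200,320))[0])
for d in eyes.cut_out('tweezers',p):
    ys,xs=np.nonzero(d['mask']); print(d['score'],d['centre'],len(xs))
for d in eyes.spot_point('coupling',p): print('coup',d['score'],d['centre'],onz(p,d['centre'],0))
s=env.state();print(s['eef_pos'],s['joints'][5])
rows(s['eef_pos'],None,s['tcp_rot'][2],(530,-190,80),10,0)
```

```text
L [ 525.5 -164. ]
R [ 536.1 -208.8]
tL [ 569.  -149.6]
tR [ 580.2 -202. ]
b [ 422.2 -210.7]
0.22540553232215774 156.31049441807366
0.22016134279966415 111.24587058337752
[ 530.79662849 -186.41780309] cam [ 439.840591   -181.88581637  374.26012818]
0.96 [130.4, 172.8] 1389
0.61 [129.4, 288.5] 1445
0.5 [173.9, 309.0] 438
coup 0.89 [307.5, 274.9] [ 708.05440742 -183.78662536    0.        ]
coup 0.4 [292.5, 621.8] [585.80390633 290.93765991   0.        ]
[ 517.57515426 -164.88211838  203.97041712] -2.212570370089537
[-0.01, -0.05, 0.21] 0
[-0.01, -0.04, 0.21] 0
[-0.01, -0.05, 0.21] 0
[-0.01, -0.04, 0.21] 0
[-0.01, -0.05, 0.2] 0
[-0.01, -0.04, 0.21] 0
[-0.01, -0.05, 0.2] 0
[-0.01, -0.04, 0.21] 0
[-0.02, -0.05, 0.2] 0
[-0.01, -0.04, 0.21] 0
[ 529.7 -189.9   79.8] -2.93
```

```bash
python3 -m inch '[[[-0.02,-0.05,0.21],0,-1],[[-0.02,-0.04,0.21],0,-1],[[-0.01,-0.04,0.21],0,-1],[[-0.02,-0.04,0.21],0,-1],[[-0.01,-0.04,0.2],0,-1],[[-0.02,-0.04,0.21],0,-1],[[-0.01,-0.04,0.2],0,-1],[[-0.01,-0.04,0.21],0,-1],[[0,-0.04,0.2],0,-1],[[0,0,0.2],0,-1]]'
python3 - <<'E'
from h import *
p=eyes.read_camera('wrist'); save(p,'w2.png',s=1.25)
for n,z in [('tweezers',0),('pad_left',10),('pad_right',10),('tip_left',0),('tip_right',0)]:
    for d in eyes.spot_point(n,p)[:2]: print(n,round(d['score'],2),np.round(d['centre']),np.round(onz(p,d['centre'],z),1))
s=env.state();print(s['eef_pos'],s['tcp_rot'])
E
```

```text
t: 4.95
eef_pos: [529.3, -185.5, 79.4]
tcp_rot: [3.142, 0.0, -2.93]
ft_force: [-0.3, -0.2, -0.0]
opening: 1.001
grip_force: 0.0
tweezers 0.71 [262. 287.] [ 582.5 -201.5    0. ]
pad_left 0.8 [169.  56.] [ 535.9 -396.    10. ]
pad_right 0.98 [218. 276.] [ 539.4 -217.1   10. ]
pad_right 0.83 [96. 49.] [ 480.7 -400.5   10. ]
tip_left 0.85 [260. 343.] [ 569.2 -153.3    0. ]
tip_left 0.74 [160.  13.] [ 539.5 -440.1    0. ]
tip_right 0.68 [100.   3.] [ 491.9 -445.7   -0. ]
[ 529.44118291 -185.36876673   80.57620656] [-3.14130054e+00  5.54035153e-04 -2.92972770e+00]
```

View pics/w2.png

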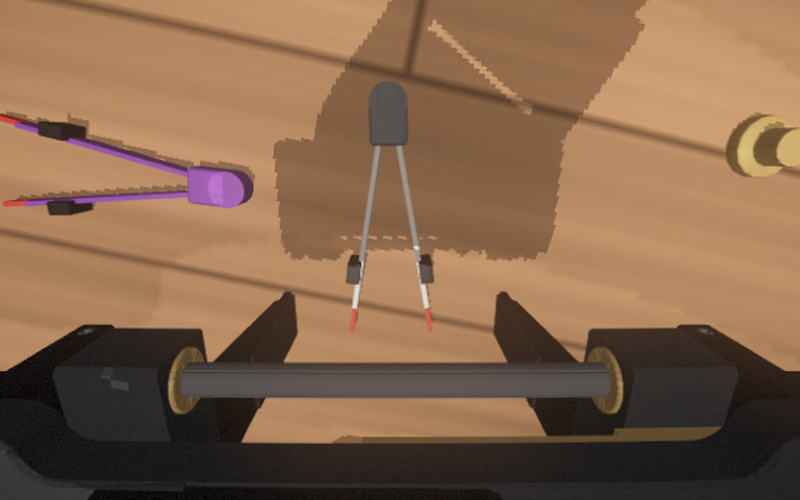

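Wrist view: pads at (354, 269) and (427, 269), red tips at (352, 325) and (429, 325), back at (388, 83). They sit almost centrally between the open fingers (inner edges at columns 296 and 496).

Run:
```python
from h import *
p=eyes.read_camera('wrist')
q={}
for n,rc,z in [('L',(268,427),12),('R',(269,354),12),('tL',(331,431),2),('tR',(331,352),2),('b',(81,388),10)]:
    q[n]=onz(p,np.array(rc)/1.25,z)[:2]; print(n,np.round(q[n],1))
m=(q['L']+q['R'])/2; t=(q['tL']+q['tR'])/2
for v in (t-q['b'],m-q['b']): print(np.arctan2(v[1],v[0]), np.linalg.norm(v))
print(m, np.linalg.norm(q['L']-q['R']))
s=env.state()
rows(s['eef_pos'],None,s['tcp_rot'][2],(m[0],m[1],4),10,0)
```

```text
L [ 525.4 -165.9]
R [ 536. -212.]
tL [ 573.7 -150.6]
tR [ 585.5 -205.4]
b [ 420.8 -213.6]
0.22058555128688834 162.7500122270695
0.22095237010384894 112.64396064368785
[ 530.67498013 -188.92274558] 47.290021944209606
[-0.0, -0.01, 0.13] 0
[-0.0, -0.01, 0.13] 0
[-0.0, -0.01, 0.13] 0
[-0.0, -0.0, 0.13] 0
[-0.0, -0.01, 0.13] 0
[-0.0, -0.0, 0.13] 0
[-0.0, -0.01, 0.12] 0
[-0.0, -0.0, 0.13] 0
[-0.0, -0.01, 0.12] 0
[-0.01, -0.0, 0.13] 0
[ 530.8 -188.8    3.8] -2.93
```

```bash
python3 -m inch '[[[-0.01,-0.01,0.13],-0.1,-1],[[-0.01,-0.01,0.13],0,-1],[[0,-0.01,0.13],0,-1],[[0,-0.01,0.13],0,-1],[[0,0,0.13],0,-1],[[0,-0.01,0.13],0,-1],[[0,0,0.12],0,-1],[[0,0,0.13],0,-1],[[0,0,0.12],0,-1],[[0,0,0.12],0,-1]]' && python3 -m inch '[[[0,0,0],0,-0.6],[[0,0,0],0,-0.3],[[0,0,0],0,-0.14],[[0,0,0],0,-0.06],[[0,0,0],0,0],[[0,0,0],0,0.06],[[0,0,0],0,0.12],[[0,0,0],0,0.16],[[0,0,0],0,0.2],[[0,0,0],0,0.2]]'
python3 - <<'E'
from h import *
p=eyes.read_camera('wrist'); save(p,'w3.png',s=1.25)
s=env.state();print(s['eef_pos'],s['tcp_rot'],s['opening']*95,s['grip_force'])
E
```

```text
t: 6.55
eef_pos: [531.1, -188.0, 3.6]
tcp_rot: [3.142, 0.0, -2.921]
ft_force: [-0.4, -0.6, -0.6]
opening: 1.001
grip_force: 0.0
t: 7.8
eef_pos: [531.3, -188.1, 4.2]
tcp_rot: [-3.141, 0.0, -2.921]
ft_force: [0.7, -0.2, 4.7]
opening: 0.405
grip_force: 11.3
[ 531.27281743 -188.12030811    4.18105272] [-3.14130251e+00  4.97163085e-04 -2.92100379e+00] 38.31425361568961 11.413731873035431
```

View pics/w3.png

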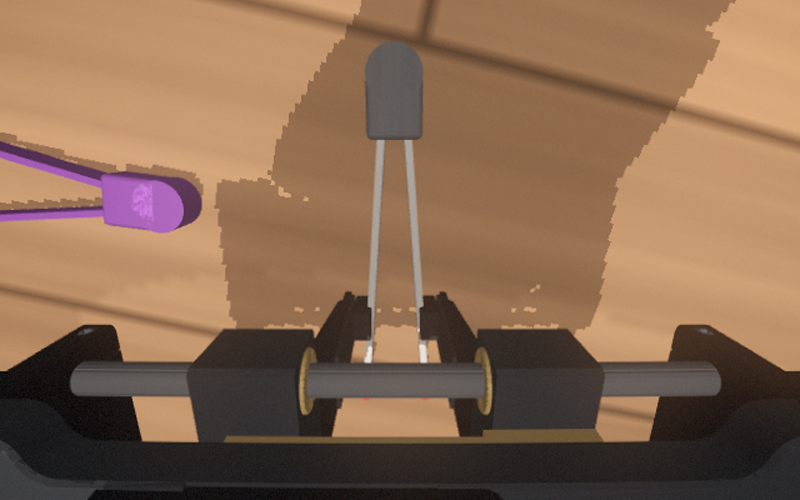

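The grasp is central: both pads are between the fingers and the arms are nearly parallel. Next I squeeze to about 34 mm and lift.

```bash
python3 -m inch '[[[0,0,0],0,0.23],[[0,0,0],0,0.26],[[0,0,0],0,0.285],[[0,0,0],0,0.285],[[0,0,-0.1],0,0.285],[[0,0,-0.2],0,0.285],[[0,0,-0.3],0,0.285],[[0,0,-0.5],0,0.285],[[0,0,-0.5],0,0.285],[[0,0,-0.4],0,0.285]]'
python3 - <<'E'
from h import *
s=env.state();print(s['eef_pos'],s['tcp_rot'],s['opening']*95,s['grip_force'],s['joints'])
p=eyes.read_camera('side'); save(p,'s1.png',s=1.25)
for n in ['tip_left','tip_right','green_dot_left','green_dot_right']:
    for d in eyes.spot_point(n,p)[:3]: print(n,round(d['score'],2),np.round(d['centre']),np.round(onz(p,d['centre'],20 if 'dot' in n else 125),1))
p=eyes.read_camera('top')
im=p['pixels'][150:240,140:220]
hsv=cv2.cvtColor(im,cv2.COLOR_RGB2HSV)
m=cv2.inRange(hsv,(40,80,40),(85,255,255))
n,l,st,c=cv2.connectedComponentsWithStats(m)
for i in range(1,n):
    if st[i,4]>5:
        rc=(c[i][1]+150,c[i][0]+140); print(st[i],np.round(rc,1),np.round(onz(p,rc,20),1))
for n in ['tip_left','tip_right']:
    for d in eyes.spot_point(n,p)[:3]: print(n,round(d['score'],2),np.round(d['centre']),np.round(onz(p,d['centre'],125),1))
E
```

```text
t: 9.1
eef_pos: [530.9, -188.0, 125.8]
tcp_rot: [-3.141, 0.001, -2.921]
ft_force: [-0.6, 0.6, -1.1]
opening: 0.363
grip_force: 11.5
[ 530.92628665 -187.96792185  125.83038044] [-3.14128110e+00  5.17580838e-04 -2.92104919e+00] 34.49239616117043 11.508218944072723 [-4.57582047e-01  5.10875686e-01  1.80693980e+00  1.11925429e-04
  8.23178660e-01 -2.24899783e+00]
tip_left 0.64 [146. 336.] [ 573.6 -179.1  125. ]
tip_left 0.43 [126. 376.] [ 507.5 -280.3  125. ]
tip_right 0.64 [126. 400.] [ 456.2 -303.5  125. ]
green_dot_left 0.89 [328. 172.] [728.5 314.   20. ]
green_dot_left 0.63 [343. 247.] [576.2 283.1  20. ]
green_dot_left 0.18 [265. 376.] [400.8  24.7  20. ]
green_dot_right 0.76 [331. 250.] [581.9 260.5  20. ]
green_dot_right 0.73 [342. 251.] [569.9 279.6  20. ]
green_dot_right 0.66 [323. 178.] [722.2 299.   20. ]
[49 26  5 31 85] [190.7 191.3] [580.8 236.6  20. ]
[22 30  5 30 74] [194.9 164.1] [572.7 299.4  20. ]
[32 41  4  5 15] [193.1 173.5] [576.3 277.7  20. ]
[40 40  5  5 17] [192.1 181.8] [578.3 258.5  20. ]
tip_right 0.3 [126. 263.] [696.3  57.9 125. ]
```

View pics/s1.png

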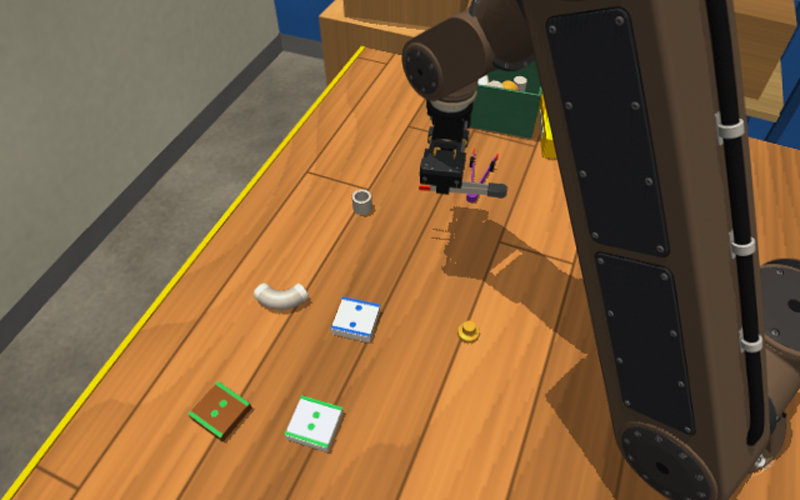

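The tweezers are in the air (side picture, row ~188, red tips at col ~425). The green plate is at (315, 420), and all bystanders are in place. Next, transit.

Run:
```python
from h import *
s=env.state()
rows(s['eef_pos'],None,s['tcp_rot'][2],(532.4,262.3,110),10,1,1)
```

```text
[-0.17, 0.73, 0.02] 1
[-0.1, 0.74, 0.02] 0
[-0.1, 0.74, 0.02] 0
[-0.1, 0.74, 0.02] 0
[-0.1, 0.75, 0.02] 0
[-0.1, 0.74, 0.02] 0
[-0.1, 0.75, 0.02] 0
[-0.11, 0.74, 0.03] 0
[-0.1, 0.75, 0.02] 0
[-0.11, 0.74, 0.03] 0
[532.4 262.3 109.9] -3.008
```

```bash
python3 -m inch '[[[-0.1,0.4,0.02],1,0.285],[[-0.1,0.7,0.02],0,0.285],[[-0.1,0.85,0.02],0,0.285],[[-0.12,0.9,0.02],0,0.285],[[-0.12,0.9,0.02],0,0.285],[[-0.12,0.9,0.02],0,0.285],[[-0.12,0.9,0.02],0,0.285],[[-0.12,0.8,0.03],0,0.285],[[-0.1,0.6,0.02],0,0.285],[[-0.09,0.47,0.03],0,0.285]]'
python3 - <<'E'
from h import *
s=env.state();print(s['opening']*95,s['grip_force'],s['joints'][5])
rows(s['eef_pos'],None,s['tcp_rot'][2],(532.4,262.3,75),10,0)
E
```

```text
t: 10.75
eef_pos: [534.1, 263.7, 110.0]
tcp_rot: [-3.141, -0.001, -3.007]
ft_force: [0.8, -0.5, -0.7]
opening: 0.356
grip_force: 11.5
33.8396643348062 11.50853767991066 -1.3575743687424742
[0.0, -0.0, 0.06] 0
[0.0, -0.0, 0.06] 0
[0.0, -0.0, 0.06] 0
[0.0, -0.0, 0.06] 0
[0.01, -0.0, 0.06] 0
[0.0, -0.0, 0.06] 0
[0.01, -0.0, 0.06] 0
[0.0, -0.01, 0.05] 0
[0.01, -0.0, 0.06] 0
[0.0, -0.01, 0.05] 0
[532.5 262.2  75.2] -3.007
```

```bash
python3 -m inch '[[[0.01,0,0.08],0,0.285],[[0.01,0,0.08],0,0.285],[[0,0,0.09],0,0.285],[[0,0,0.09],0,0.285],[[0,0,0.09],0,0.285],[[0.01,0,0.09],0,0.285],[[0,-0.01,0.09],0,0.285],[[0,-0.01,0.08],0,0.285],[[0,0,0.07],0,0.285],[[0,0,0.07],0,0.285]]'
python3 - <<'E'
from h import *
s=env.state();print(s['eef_pos'],s['tcp_rot'],s['opening']*95)
P={n:eyes.read_camera(n) for n in('side','top','wrist')}
im=lambda p,r,c,h,w,W,H: cv2.resize(p['pixels'][r:r+h,c:c+w,::-1],(W,H),interpolation=2)
cv2.imwrite('pics/c4.png',np.hstack([im(P['side'],270,180,112,150,400,300),im(P['top'],150,120,90,120,400,300)]))
for k in('side','top'):
  for n in ['tip_left','tip_right','green_dot_left','green_dot_right']:
    for d in eyes.spot_point(n,P[k])[:3]: print(k,n,round(d['score'],2),np.round(d['centre'],1),np.round(onz(P[k],d['centre'],20 if 'dot' in n else 55),1))
E
```

```text
t: 12.0
eef_pos: [533.0, 260.6, 60.8]
tcp_rot: [3.142, 0.0, -3.008]
ft_force: [-0.6, 0.2, -1.9]
opening: 0.365
grip_force: 11.5
[532.96171733 260.64008068  60.78232765] [ 3.14152684e+00  6.10382014e-05 -3.00833708e+00] 34.65644811310214
side green_dot_left 0.7 [325.7 170.7] [733.  310.7  20. ]
side green_dot_left 0.59 [342.9 252.6] [566.6 279.8  20. ]
side green_dot_right 0.75 [321.8 176.9] [726.1 298.8  20. ]
top tip_left 0.54 [201.2 482.2] [ 535.6 -418.9   55. ]
top tip_right 0.62 [221.5 481.8] [ 490.3 -414.6   55. ]
top green_dot_left 0.79 [131.1 158.9] [723.2 314.5  20. ]
top green_dot_left 0.46 [191.5 174.5] [580.  275.4  20. ]
top green_dot_right 0.68 [195.2 180.5] [571.1 261.5  20. ]
top green_dot_right 0.66 [131.7 168.5] [721.  291.8  20. ]
```

View pics/c4.png

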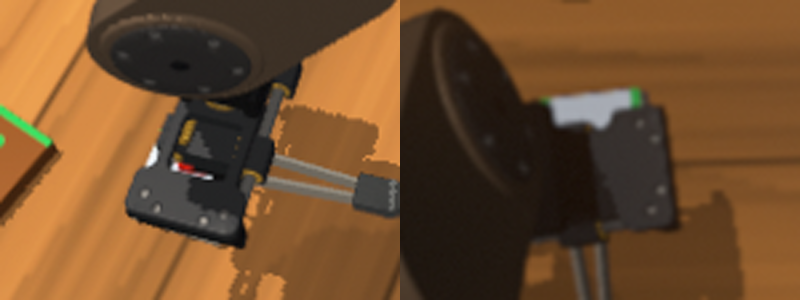

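The hand hides most of the tips. One red tip shows in the side crop at (180, 168). I check the wrist view and cross-check the dots from the earlier side picture.

Run:
```python
from h import *
p=eyes.read_camera('wrist'); save(p,'w4.png',s=1.25)
ps=eyes.read_camera('side')
def comps(rgb,lo,hi,mn):
    m=cv2.inRange(cv2.cvtColor(rgb,cv2.COLOR_RGB2HSV),lo,hi)
    n,l,st,c=cv2.connectedComponentsWithStats(m)
    return [(st[i],c[i][::-1]) for i in range(1,n) if st[i,4]>=mn]
im=cv2.imread('pics/s1.png')[:,:,::-1].copy()
for st,rc in comps(im,(40,100,60),(80,255,255),15):
    if st[0]>270 and st[0]<350 and st[1]>380: print('side g',st,np.round(onz(ps,(rc+.5)/1.25-.5,20),1))
im=ps['pixels']
for st,rc in comps(im,(0,150,60),(6,255,255),3)+comps(im,(172,150,60),(180,255,255),3):
    if st[0]>180: print('side red',st,rc,np.round(onz(ps,rc,61),1))
for st,rc in comps(p['pixels'],(0,150,60),(6,255,255),3): print('wrist red',st,rc,np.round(onz(p,rc,61),1))
```

```text
side g [300 395  43  15 158] [579.  237.7  20. ]
side g [313 412   7   6  34] [577.6 258.9  20. ]
side g [308 423   7   7  36] [575.7 279.2  20. ]
side g [284 431  44  16 149] [573.9 300.   20. ]
side red [247 330   6   4  17] [331.88235294 249.41176471] [569.7 275.9  61. ]
```

View pics/w4.png

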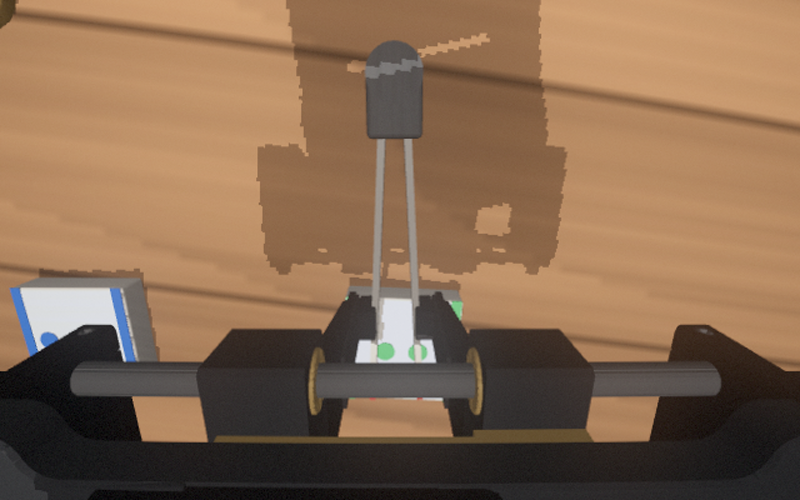

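Wrist view: the tweezers are still straight in the hand (back at (394, 42)). The green dots show between the arms at (386, 351) and (417, 352), and slivers of the red tips appear below the bar at (375, 399) and (421, 399).

Run:
```python
from h import *
p=eyes.read_camera('wrist'); s=env.state(); print(s['eef_pos'],s['opening']*95)
im=p['pixels'].astype(int)
print('red slivers')
for r in range(312,324):
    for c in range(285,350):
        R,G,B=im[r,c]
        if R>G+60 and R>B+60 and R>1.9*G: print((r,c,R,G,B),np.round(onz(p,(r,c),60),1))
m=cv2.inRange(cv2.cvtColor(p['pixels'],cv2.COLOR_RGB2HSV),(40,90,40),(85,255,255))
n,l,st,c=cv2.connectedComponentsWithStats(m)
for i in range(1,n):
    if st[i,4]>20: print('green',st[i],np.round(onz(p,c[i][::-1],20),1))
for rc in [(42,394),(140,381),(140,409)]: print(np.round(onz(p,np.array(rc)/1.25,67 if rc[0]<100 else 70),1))
```

```text
[532.97602639 260.63566433  61.10676597] 33.94798921198636
red slivers
(318, 297, np.int64(162), np.int64(84), np.int64(81)) [582.6 254.2  60. ]
(318, 298, np.int64(162), np.int64(83), np.int64(81)) [582.5 254.8  60. ]
(318, 336, np.int64(161), np.int64(83), np.int64(79)) [579.2 279.2  60. ]
(319, 297, np.int64(191), np.int64(100), np.int64(84)) [583.3 254.3  60. ]
(319, 298, np.int64(192), np.int64(99), np.int64(85)) [583.2 254.9  60. ]
green [361 241   8  15  65] [543.9 298.   20. ]
green [302 275  13  12 128] [577.9 259.7  20. ]
green [327 277   4  10  29] [576.8 275.8  20. ]
green [338 277   3  10  24] [575.5 283.3  20. ]
[418.4 244.3  67. ]
[455.  243.9  70. ]
[453.5 255.   70. ]
```

All three cameras agree: dots' midpoint ≈ (577, 269), tips' midpoint ≈ (576.5, 266.5). I shift 2.4 mm in y and go down 25 mm.

```bash
python3 -m inch '[[[-0.01,0.02,0.05],0,0.285],[[-0.01,0.02,0.05],0,0.285],[[0,0.01,0.05],0,0.285],[[0,0,0.05],0,0.285],[[0,0,0.05],0,0.285],[[0,0,0.05],0,0.285],[[0,0,0.05],0,0.285],[[0,0,0.04],0,0.285],[[0,0,0.03],0,0.285],[[0,0,0],0,0.285]]'
python3 - <<'E'
from h import *
p=eyes.read_camera('wrist'); q=eyes.read_camera('side')
im=lambda p,r,c,h,w,W,H: cv2.resize(p['pixels'][r:r+h,c:c+w,::-1],(W,H),interpolation=2)
cv2.imwrite('pics/c5.png',np.hstack([im(p,210,250,120,140,400,343),im(q,300,200,86,100,400,343)]))
o=[]
for i in range(6):
    s=env.state(); o.append(s['opening']*95); eyes.read_camera('top')
print(s['eef_pos'],np.round(o,2),s['grip_force'],s['ft_force'])
for rc in [(319,297.5),(319,336)]: print(onz(p,rc,41))
E
```

```text
t: 13.95
eef_pos: [533.7, 263.8, 35.8]
tcp_rot: [3.142, -0.0, -3.008]
ft_force: [0.8, 0.3, -1.0]
opening: 0.36
grip_force: 11.5
[533.79232663 263.77884962  35.91937625] [33.99 34.3  34.1  34.39 33.96 33.86] 11.508258730173111 [-0.25043516  0.18201556 -0.55825968]
[579.21426999 257.52440839  41.        ]
[576.02089362 281.3233699   41.        ]
```

View pics/c5.png

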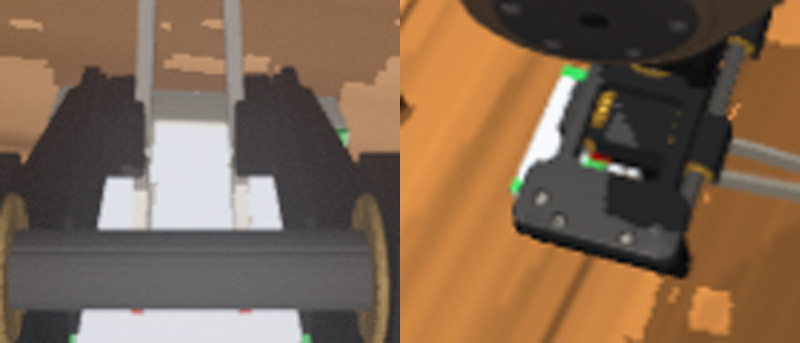

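The wrist crop shows the red tips symmetrically over the plate, with slivers at (137, 310) and (245, 310). In the side crop the red tip stands directly over a green dot at (600, 158). Tips' midpoint ≈ (577.6, 269.4), pad width 34.1 mm (gap ≈ 20 mm), underside ≈ 12 mm clear of the plate. Handing in.

```bash
python3 -c "
from cell import env
print(env.job_done())"
```

```text
the job is handed in; nothing more can be done
None
```

I handed the job in at about 14 s of the 37 s allowed, with the arm still holding the tweezers over the green dots. By my measurements the tip gap is about 20 mm and the tips are about 12 mm above the plate and within about 1–2 mm of the dot centres. The elbow, coupling and plug were not touched; I have no verdict back from the judge.

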